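# Clear the offcuts and close the machine's bays

### The job

Clear the machine block: push every wooden offcut, from the bays and from the bench, through the swing flap into the scrap box and let the flap fall shut. Only after that, close both bays with the aluminium cover plates: each plate in the bay it fits, one edge tucked under the dark overhanging lip, then levelled so that it lies flat and fully home on the bay floor. Do not knock over the glue bottle.

Things in the scene. Friction and masses are not known exactly. Their poses are not given: they have to be found in the camera images.
- machine_block: Fixed block, green with aluminium rims and a dark steel lip, 152 (x) x 194 (y) mm, turned up to 0.25 rad. Origin: centre of its underside. Two open-topped bays side by side along y, 124 mm long (x), 88 and 64 mm wide; bay floors 24 mm above the bench. Walls 14 mm thick, 9 mm high above the bay floor; the -x wall, nearest the robot, carries the lip.
- bay_wide (a point): Centre of the wide bay's floor (124 x 88 mm between walls). Axes as the block: walls at x = -62 and +62 mm. The lip is a bar along the whole -x side over both bays: underside 15 mm, top 20 mm above the bay floor, overhanging the bay by 14 mm (edge at x = -48 mm), so only 110 mm of the length is open from above: a plate cannot go in flat.
- bay_narrow (a point): Centre of the narrow bay's floor (124 x 64 mm between walls). Axes and lip as for the wide bay: walls at x = -62 and +62 mm, lip edge at x = -48 mm.
- plate_wide: Loose cover plate for the wide bay, lying flat on the bench: aluminium, 120 (x) x 84 (y) x 8 (z) mm, with a black upright grip rib in the middle of its top, 60 mm long (x), 14 mm thick (y), 30 mm high (top 38 mm above the underside). About 0.2 kg. Origin: centre of the underside, z up through the rib. Either end may go under the lip.
- plate_narrow: Loose cover plate for the narrow bay: as the wide one but 120 (x) x 60 (y) x 8 (z) mm, same rib, 0.15 kg. Origin: centre of the underside.
- scrap_box: Fixed plywood scrap box, 200 mm high, its top closed by steel bars (gaps 20 mm). Origin: at bench level under the flap; +x points through the flap into the box; turned up to 0.2 rad. Inside: x = 0 to 188, y = +-58 mm; floor: a slippery steel slide from 50 mm below the sill's edge down to the far end at 18 degrees. Opening 116 mm wide, 62 mm high.
- sill (a point): On the sill's top at its edge under the flap, mid-width, 130 mm above the bench; axes as the scrap box. The sill runs from x = -120 to 0 mm, 140 mm wide, open at its -x end, with 8 mm high rails along both sides at y = +-62 to 70 mm. Past x = 0 it drops into the box, so an offcut pushed more than half its length past the edge tips and falls in. The box top is 70 mm above the sill.
- flap (a joint): Light aluminium check flap (25 g, 110 mm wide, 58 mm high) hinged 62 mm above the sill, hanging 4 mm behind the sill's edge. 0 = hanging shut, grows as it swings into the box, up to 1.6 rad; it cannot swing towards the robot. Falls shut by itself.
- offcut_a: Loose beech offcut 50 (x) x 30 (y) x 40 (z) mm, 60 g, standing in the wide bay at the start; may be absent. Origin: centre of the underside.
- offcut_b: Loose beech offcut 46 (x) x 34 (y) x 42 (z) mm, 60 g, standing in the narrow bay at the start; may be absent. Origin: centre of the underside.
- offcut_c: Loose beech offcut 54 (x) x 28 (y) x 38 (z) mm, 60 g, on the bench at the robot's side of the scrap box at the start; may be absent. Origin: centre of the underside.
- offcut_d: Loose beech offcut 44 (x) x 32 (y) x 44 (z) mm, 60 g, on the bench at the robot's side of the machine block at the start; may be absent. Origin: centre of the underside.
- glue_bottle: White glue bottle with a blue cap, 56 mm across, 170 mm high, standing at the back of the bench; leave it standing. Origin: centre of the underside.

How it is judged:
By the outcome, as a careful person would: the job done as asked, in the order asked, and still so for the second after the job is handed in, with the robot touching nothing.
Of offcut_a, offcut_b, offcut_c, offcut_d only 2 to 4 are there at a start; the rules pass over those that are not, and their reading is None.
At some moment in a run one of offcut_a, offcut_b, offcut_c, offcut_d, plate_wide, plate_narrow may be knocked a few centimetres aside while the robot is not near it.
Once in a run the grip may slacken for a moment while it holds something.
It also fails if it takes over 210 s, if anything falls off the work surface, if the arm or the gripper's body presses on something with over 40 N, if the wrist force passes 120 N, or if a joint passes its speed limit or range.

### The arm

A 6-joint arm with a two-finger parallel gripper is mounted at the origin on the work surface. World frame = base frame: x ahead of the robot, y to its left, z up, the work surface at z = 0. Lengths are in m, angles in degrees, forces in N, time in s.
With the tool pointing down it reaches from about 0.275 to 0.875 m from the base axis. Payload 12.5 kg.
Tool frame: the origin (TCP) lies between the finger pads; the fingertips stand 19 mm ahead of it and the grasp point (between the pads) is the TCP; z points along the fingers, y is the line along which they close (so a half turn about z gives the same grasp; the last joint's range is limited). The gripper opens to 85 mm and grips with 20 to 120 N. Pads are 22 mm wide; open, the fingers measure 114 mm over their backs; the gripper's body (76 mm by 85 mm) begins 54 mm behind the grasp point. The pads swing forward as they close: fully open they stand 13 mm farther back than shut.
Start: joints at [-69.076, 20.094, 94.641, -0, 65.266, -4.847], TCP at [0.239, -0.495, 0.25] pointing down, gripper open.
Joint ranges: [-157.81, 157.81], [-45, 120.19], [0.68, 151.7], [-89.99, 269.99], [4.06, 180], [-164.3, 164.3]. Speed limits (degrees/s): [127.2, 127.2, 159.86, 180, 180, 180].

### API

Orientations are given as [roll, pitch, yaw] about the fixed x, y, z axes, in that order (R = Rz(yaw) Ry(pitch) Rx(roll)).
In Python, from rig import ctrl gives the robot as it stands.
- The arm moves only by the shell command python3 jog.py 'ROWS' [OPENING]. ROWS is a JSON object whose key "increments" holds a list of rows, 1 to 20 of them, each of 6 numbers: dx, dy, dz in shares of the most that a row can go, 1 being 50 mm, then a rotation vector rx, ry, rz in fractions of the full range, 1 being pi rad; each row shifts and turns the commanded pose from where the row before left it, along the tool's axes as they then stand; what a row does not reach is not made up. A row lasts 1/10 s, in which the tool goes at most 0.05 m and 8.59 degrees, less where a joint would pass 70% of its speed; a pose out of reach is approached as far as the arm can. OPENING is the opening from 0.0 (shut) to 1.0 (fully open), set as the command begins (- or left out keeps the last). The fingers move at their own pace and stop on an object; the grip force is fixed at half the most. Time passes only in rows, so rows that do not move let the fingers close. It prints the time, the measured TCP pose, the force, the opening and the grip force at its end. Shift and turn numbers lie between -1 and 1, and a call with a number outside is refused. Input that does not fit is refused with a message, and nothing moves.
- ctrl.state(): the state, without advancing time (a new reading comes with each control period).
- ctrl.get_image(name): name is "side" or "top"; returns the picture (400x640x3 uint8, red, green, blue); there is no depth.
- ctrl.camera_info(name): a dict with "vfov" (degrees; the focal length in pixels is half the picture's height over the tangent of half this angle, whatever the lens; pixels are square), "cx", "cy" (the principal point, pixels), "rvec" (rotation vector, rad) and "tvec" (3), from world to camera coordinates, as OpenCV has them. Camera axes: x right, y down, z forward; pixel columns grow to the right and rows downward; lengths in m; the calibration is good to about 2 mm. A picture is of the moment at which its call begins. camera_info takes no time and is no camera call.
- ctrl.finish_job(): hands the job in; it is judged then, once.
The state is a dict: "clock": time; "qpos": joint angles; "joint_vel": joint speeds; "joint_torque": joint torques, N m; "tcp_pos": TCP position; "ee_rot": TCP orientation; "force": force on the tool from outside, world axes, zero at the start; "wrist_torque": the same for the moment, N m; "width": opening from 0.0 (shut) to 1.0 (fully open); "grasp_force": force on a finger pad.
Only numpy, scipy, OpenCV 4.12 (cv2) and the standard library are available. Lean on these libraries where they do the work, as an engineer would, in place of code of your own. Each camera call takes 0.05 s, during which the arm holds its last target. There are 200 camera calls.

## Working session

There is one attempt and no reset: what is moved stays moved. The work goes in short steps, Python scripts to look and compute and a shell command to move; the robot and the scene stay as the last step left them, time stands still between calls to the robot, and variables do not carry over. Pictures are saved under pics/ and viewed, at most 14 in all, crops included, and the job is handed in when it is done.

```bash
ls; mkdir -p pics
python3 - <<'E'
from rig import ctrl
import cv2
print(ctrl.state())
for n in ("side","top"):
    print(ctrl.camera_info(n))
    cv2.imwrite(f"pics/{n}0.png",ctrl.get_image(n)[:,:,::-1])
E
```

```text
jog.py
pics
rig.py
{'clock': 0.0, 'qpos': array([-6.90752753e+01,  2.01244800e+01,  9.46783735e+01, -7.51489195e-04,
        6.52662701e+01, -4.84568035e+00]), 'joint_vel': array([-0.00897019,  0.08982812, -0.10007346,  0.02907728, -0.03220557,
       -0.06044676]), 'joint_torque': array([ 2.07186720e-03, -5.06084919e+01, -2.91416198e+01, -9.50089134e-05,
        4.53824265e-03,  3.04911441e-05]), 'tcp_pos': array([ 0.23903911, -0.49497949,  0.24974761]), 'ee_rot': array([-1.79931066e+02, -5.15929927e-03,  2.57707168e+01]), 'force': array([-0.83300035, -0.03679687, -0.42682698]), 'wrist_torque': array([ 0.0196686 , -0.03407616,  0.03490675]), 'grasp_force': 0.0, 'width': 0.9978769315366409}
{'vfov': 42.91054167461765, 'cx': 315.42982471172553, 'cy': 198.3858494560158, 'rvec': array([ 0.67784291, -2.68357096,  1.09457542]), 'tvec': array([0.53891558, 0.26697241, 1.34862835])}
{'vfov': 44.951436263676655, 'cx': 320.4456328281958, 'cy': 203.51937634991899, 'rvec': array([ 2.15509559, -2.11995909,  0.20138597]), 'tvec': array([0.00216788, 0.58694143, 1.04534887])}
```

View pics/top0.png

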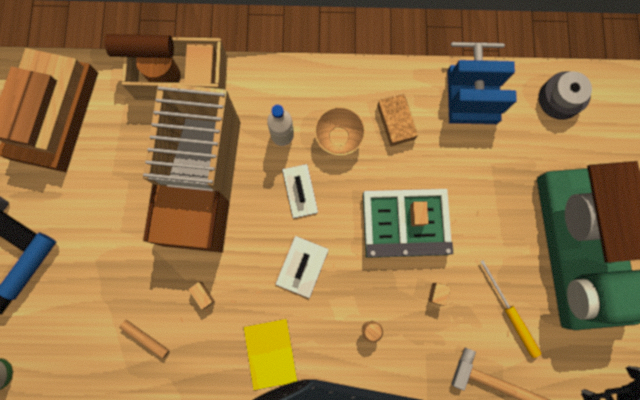

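View pics/side0.png

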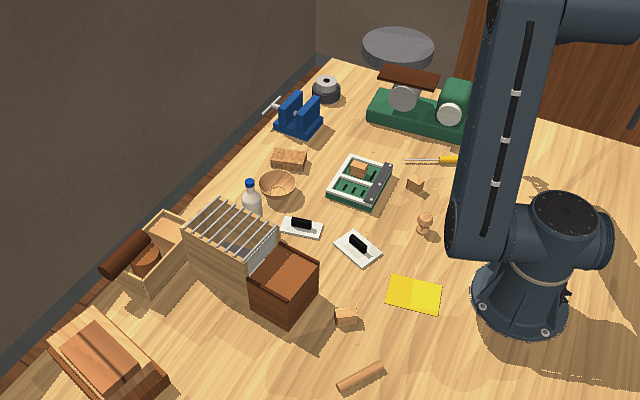

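The top view shows the scrap box with its sill at (187,215), offcut c at (201,295), d at (440,293), and an offcut in the right bay at (420,213). The left bay is empty. The plates are at (300,190) and (302,266), and the bottle is at (280,125). Next I'll look at enlarged crops.

```bash
cat > h.py <<'E'
from rig import ctrl
import cv2, numpy as np
from scipy.spatial.transform import Rotation as R
def cam(n):
    c=ctrl.camera_info(n); f=200/np.tan(np.radians(c['vfov'])/2)
    K=np.array([[f,0,c['cx']],[0,f,c['cy']],[0,0,1.]])
    return K,R.from_rotvec(c['rvec']).as_matrix(),np.array(c['tvec'])
def p2w(n,u,v,z):
    K,M,t=cam(n); d=M.T@np.linalg.inv(K)@[u,v,1]; o=-M.T@t
    return o+d*(z-o[2])/d[2]
def w2p(n,P):
    K,M,t=cam(n); q=(np.atleast_2d(P)@M.T+t)@K.T; return q[:,:2]/q[:,2:]
def crop(n,name,x0,y0,x1,y1,s,img=None):
    im=ctrl.get_image(n) if img is None else img
    cv2.imwrite(f"pics/{name}.png",cv2.resize(im[y0:y1,x0:x1,::-1],None,fx=s,fy=s,interpolation=cv2.INTER_CUBIC)); return im
def rel(p):  # world target -> tool-axis offset from the measured TCP
    s=ctrl.state(); M=R.from_euler('xyz',s['ee_rot'],degrees=True).as_matrix(); return M.T@(np.array(p)-s['tcp_pos'])
E
python3 - <<'E'
from h import *
im=crop("top","t1",270,160,470,310,4)
crop("top","t2",130,80,250,310,2.6,im) if 0 else crop("top","t2",130,75,250,315,2.5,im)
E
```

```text
(no output)
```

View pics/t1.png

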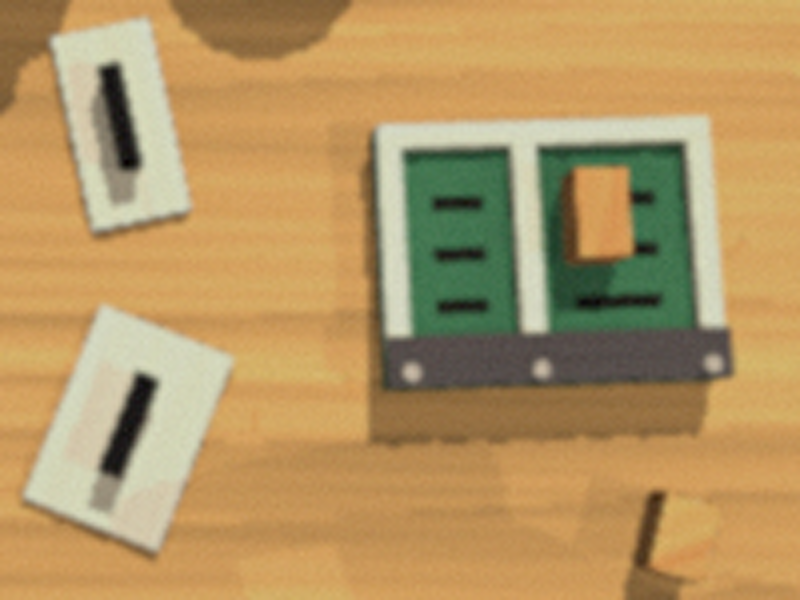

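View pics/t2.png

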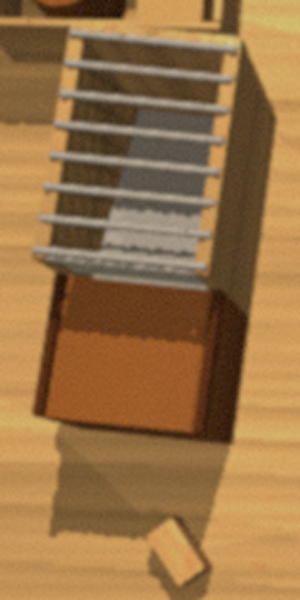

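```bash
cat > fit.py <<'E'
from h import *
from scipy.optimize import least_squares
def fit(n,px,X,g):
    """px pixels, X model points (mm), g=[x,y,yaw deg]; returns pose and residual px"""
    X=np.array(X,float)/1000
    def W(p):
        c,s=np.cos(np.radians(p[2])),np.sin(np.radians(p[2]))
        return np.c_[p[0]+c*X[:,0]-s*X[:,1],p[1]+s*X[:,0]+c*X[:,1],X[:,2]]
    r=least_squares(lambda p:(w2p(n,W(p))-px).ravel(),g,x_scale=[.01,.01,1])
    return r.x,np.abs(r.fun).max()
E
python3 - <<'E'
from fit import *
def C(L,x0,y0,s): return (np.array(L)+.5)/s-.5+[x0,y0]
A=lambda L:C(L,270,160,4); B=lambda L:C(L,130,75,2.5)
def rect(a,b,z): return [(a/2,b/2,z),(a/2,-b/2,z),(-a/2,-b/2,z),(-a/2,b/2,z)]
def run(nm,px,X,z,yaw):
    g=p2w("top",*px.mean(0),z/1000); x,r=fit("top",px,X,[g[0],g[1],yaw]); print(nm,x.round(4),"res",round(r,2))
run("pw",A([(102,305),(233,357),(155,555),(23,497)]),rect(120,84,8),8,-25)
run("pn",A([(50,37),(148,17),(190,212),(95,235)]),rect(120,60,8),8,10)
run("block",A([(377,125),(711,117),(388,389),(732,376),(386,340),(729,329),(404,150),(510,147),(537,148),(684,145)]),
 [(76,97,33),(76,-97,33),(-76,97,44),(-76,-97,44),(-48,97,44),(-48,-97,44),(62,83,33),(62,19,33),(62,5,33),(62,-83,33)],30,0)
run("a",A([(576,168),(629,167),(633,258),(578,262)]),rect(50,30,64),64,0)
run("d",A([(662,493),(718,503),(702,580),(645,568)]),rect(44,32,44),44,-10)
run("c",B([(148,538),(175,516),(208,562),(185,588)]),rect(54,28,38),38,35)
run("box",B([(48,416),(196,432),(35,413)]),[(-120,62,130),(-120,-62,130),(-120,70,138)],130,-8)
# side line of the right rail
for p in B([(196,432),(211,292),(70,275),(48,416)]): print(p2w("top",*p,.13).round(4))
E
```

```text
pw [  0.4462   0.0521 -21.1162] res 0.6
pn [ 0.6242  0.0606 13.5874] res 0.65
block [ 0.5489 -0.1881  2.3769] res 0.85
a [ 0.5669 -0.2127  1.4959] res 0.97
d [  0.3899  -0.2567 -12.6193] res 0.76
c [ 0.3788  0.2722 40.3052] res 1.09
box [ 0.6021  0.2926 -5.4498] res 0.35
[0.4768 0.243  0.13  ]
[0.5946 0.2369 0.13  ]
[0.6071 0.3559 0.13  ]
[0.488  0.3653 0.13  ]
```

```bash
cat > to.py <<'E'
import sys; from h import *
# to.py x y z yaw : offset in present tool axes, and turn about tool z
x,y,z,yaw=map(float,sys.argv[1:5]); s=ctrl.state()
print(rel([x,y,z]).round(4),"rz",round(s['ee_rot'][2]-yaw,1),"t",s['clock'])
E
cat > box.py <<'E'
import sys; from h import *
# box.py bx by z : point in box axes -> world
a=np.radians(-5.0); x,y,z=map(float,sys.argv[1:4])
print((0.602+np.cos(a)*x-np.sin(a)*y).round(4),(0.2926+np.sin(a)*x+np.cos(a)*y).round(4),z)
E
python3 to.py 0.39 -0.2567 0.10 -12.6; python3 box.py -35 0 .16; python3 box.py -.035 0 .16;python3 box.py -.095 0 .16
```

```text
[ 0.2395 -0.1489  0.15  ] rz 38.4 t 0.15
-34.2648 3.3431 0.16
0.5671 0.2957 0.16
0.5074 0.3009 0.16
```

Careful with the scale: shifts go in shares of 50 mm and turns go in shares of pi rad. That gives: 0.0342 m is 0.684, 0.0214 m is 0.428, 7.7 degrees / 180 = 0.0428.

```bash
python3 jog.py '{"increments": [[0.684,-0.426,0.428,0,0,0],[0.684,-0.426,0.428,0,0,0],[0.684,-0.426,0.428,0,0,0],[0.684,-0.426,0.428,0,0,0],[0.684,-0.426,0.428,0,0,0],[0.684,-0.426,0.428,0,0,0],[0.684,-0.426,0.428,0,0,0],[0,0,0,0,0,0.0428],[0,0,0,0,0,0.0428],[0,0,0,0,0,0.0428],[0,0,0,0,0,0.0428],[0,0,0,0,0,0.0422],[0,0,0,0,0,0]]}' 1.0; python3 to.py 0.39 -0.2567 0.028 -12.6
```

```text
clock: 1.45
tcp_pos: [0.3898, -0.2569, 0.1004]
ee_rot: [-180.0, 0.0, -12.7]
force: [1.0, -0.2, -0.4]
width: 0.996
grasp_force: 0.0
[ 0.0001 -0.0002  0.0724] rz -0.1 t 1.45
```

Converted, 0.036 m is 0.72.

```bash
python3 jog.py '{"increments": [[0,0,0.72,0,0,0],[0,0,0.72,0,0,0],[0,0,0,0,0,0]]}' 1.0; python3 jog.py '{"increments": [[0,0,0,0,0,0],[0,0,0,0,0,0],[0,0,0,0,0,0],[0,0,0,0,0,0],[0,0,0,0,0,0],[0,0,0,0,0,0],[0,0,0,0,0,0]]}' 0.0; python3 jog.py '{"increments": [[0,0,-1,0,0,0],[0,0,-1,0,0,0],[0,0,-1,0,0,0],[0,0,0,0,0,0]]}'; python3 to.py 0.5671 0.2957 0.22 -5; python3 -c "
from h import *
crop('top','t3',340,180,540,330,2)"
```

```text
clock: 1.75
tcp_pos: [0.3881, -0.2554, 0.0254]
ee_rot: [-179.8, 0.3, -12.4]
force: [0.5, 0.7, 0.1]
width: 1.001
grasp_force: 0.0
clock: 2.45
tcp_pos: [0.3905, -0.2574, 0.0299]
ee_rot: [179.9, -0.1, -12.6]
force: [-2.1, 1.0, 11.8]
width: 0.362
grasp_force: 59.7
clock: 2.85
tcp_pos: [0.3921, -0.2586, 0.1849]
ee_rot: [179.7, -0.6, -12.6]
force: [1.2, -0.2, -2.4]
width: 0.364
grasp_force: 59.7
[ 0.0502 -0.5789 -0.0375] rz -7.6 t 2.85
```

View pics/t3.png

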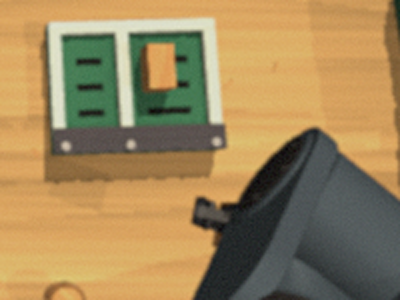

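Converted, -0.0414 m is -0.828, 0.0036 m is 0.072, -7.6 degrees / 180 = -0.0422.

```bash
python3 jog.py '{"increments": [[0.072,-0.828,-0.054,0,0,0],[0.072,-0.828,-0.054,0,0,0],[0.072,-0.828,-0.054,0,0,0],[0.072,-0.828,-0.054,0,0,0],[0.072,-0.828,-0.054,0,0,0],[0.072,-0.828,-0.054,0,0,0],[0.072,-0.828,-0.054,0,0,0],[0.072,-0.828,-0.054,0,0,0],[0.072,-0.828,-0.054,0,0,0],[0.072,-0.828,-0.054,0,0,0],[0.072,-0.828,-0.054,0,0,0],[0.072,-0.828,-0.054,0,0,0],[0.072,-0.828,-0.054,0,0,0],[0.072,-0.828,-0.054,0,0,0],[0,0,0,0,0,-0.0422],[0,0,0,0,0,0]]}'; python3 to.py 0.5571 0.2965 0.165 -5;  python3 -c "
from h import *
im=ctrl.get_image('side');crop('side','s3',180,180,340,340,2.5,im)"
```

```text
clock: 4.5
tcp_pos: [0.5652, 0.2982, 0.2147]
ee_rot: [179.9, 0.1, -4.8]
force: [-0.3, -0.6, 0.5]
width: 0.369
grasp_force: 59.9
[-0.0078  0.0024  0.0497] rz 0.2 t 4.5
```

View pics/s3.png

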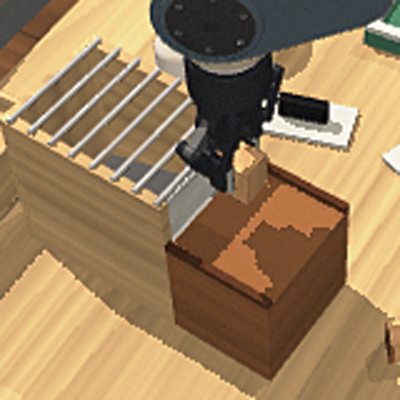

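The offcut is held over the sill, just in front of the flap (crop 245,175). I'll lower it and release.

Converted, 0.025 m is 0.5, 0.02 m is 0.4.

```bash
python3 jog.py '{"increments": [[-0.16,0.048,0.5,0,0,0],[0,0,0.4,0,0,0],[0,0,0.16,0,0,0],[0,0,0,0,0,0]]}'; python3 jog.py '{"increments": [[0,0,0,0,0,0],[0,0,0,0,0,0],[0,0,0,0,0,0]]}' 0.65; python3 jog.py '{"increments": [[0,0,-0.6,0,0,0],[0,0,-0.6,0,0,0],[-0.6,0,0,0,0,0],[-0.7,0,0,0,0,0],[0,0,0,0,0,0]]}' 0.0;  python3 to.py 0.4974 0.3018 0.158 -5; python3 box.py -.014 0 .158; python3 -c "
from h import *
crop('side','s4',180,180,340,340,2.5)"
```

```text
clock: 4.95
tcp_pos: [0.5572, 0.2951, 0.1623]
ee_rot: [179.9, 0.1, -5.2]
force: [0.0, -0.0, 0.1]
width: 0.367
grasp_force: 59.9
clock: 5.25
tcp_pos: [0.558, 0.296, 0.1642]
ee_rot: [-180.0, -0.1, -5.1]
force: [-0.6, -0.5, 0.4]
width: 0.651
grasp_force: 0.0
clock: 5.75
tcp_pos: [0.49, 0.302, 0.224]
ee_rot: [180.0, 0.0, -5.0]
force: [0.5, 0.2, 0.6]
width: 0.001
grasp_force: 0.0
[ 0.0074 -0.0004  0.066 ] rz 0.0 t 5.75
0.5881 0.2938 0.158
```

View pics/s4.png

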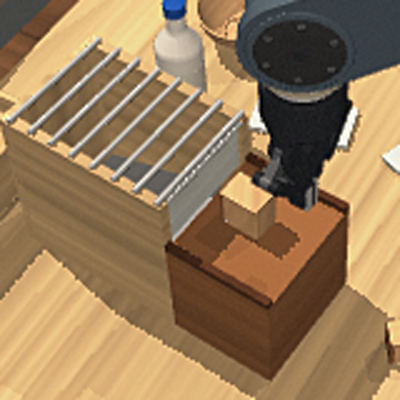

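The offcut stands on the sill in front of the flap, at crop (248,205). Now I'll push it.

Converted, 0.032 m is 0.64, 0.02 m is 0.4.

```bash
python3 jog.py '{"increments": [[0,0,0.64,0,0,0],[0,0,0.64,0,0,0],[0,0,0,0,0,0],[0.4,0,0,0,0,0],[0.4,0,0,0,0,0],[0.4,0,0,0,0,0],[0.4,0,0,0,0,0],[0.3,0,0,0,0,0],[0,0,0,0,0,0],[0,0,0,0,0,0]]}'; python3 jog.py '{"increments": [[-0.6,0,0,0,0,0],[-0.6,0,-0.6,0,0,0],[0,0,-0.8,0,0,0],[0,0,0,0,0,0]]}' 1.0; python3 to.py 0.3788 0.2722 0.1 40;  python3 -c "
from h import *
crop('side','s5',180,180,360,330,2.5)"
```

```text
clock: 6.8
tcp_pos: [0.5881, 0.2933, 0.1603]
ee_rot: [-180.0, -0.1, -5.1]
force: [0.3, -0.7, -0.1]
width: 0.003
grasp_force: 0.0
clock: 7.2
tcp_pos: [0.5288, 0.2999, 0.2357]
ee_rot: [-179.7, -0.5, -5.0]
force: [0.7, 0.5, 0.2]
width: 0.68
grasp_force: 0.0
[-0.1482  0.0412  0.1343] rz -45.0 t 7.2
```

View pics/s5.png

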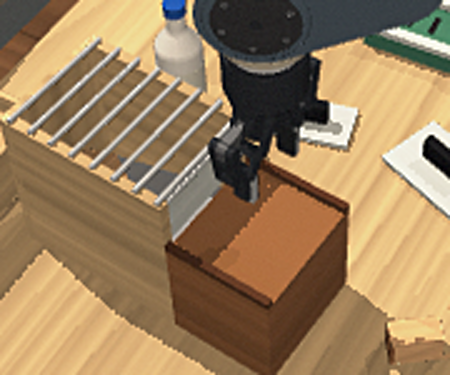

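Offcut d is gone from the sill and the flap (crop 195,205) hangs shut. c is still at its place, about (344,314) in the full picture. Next is c.

Converted, -0.037 m is -0.74, 0.024 m is 0.48, -7.5 degrees / 180 = -0.0417.

```bash
python3 jog.py '{"increments": [[-0.74,0.206,0,0,0,0],[-0.74,0.206,0,0,0,0],[-0.74,0.206,0,0,0,0],[-0.74,0.206,0,0,0,0],[0,0,0.44,0,0,-0.0417],[0,0,0.44,0,0,-0.0417],[0,0,0.44,0,0,-0.0417],[0,0,0.44,0,0,-0.0417],[0,0,0.44,0,0,-0.0417],[0,0,0.48,0,0,-0.0417],[0,0,0,0,0,0]]}' 1.0;python3 to.py 0.3788 0.2722 0.031 40
```

```text
clock: 8.35
tcp_pos: [0.3751, 0.2696, 0.0929]
ee_rot: [-180.0, 0.3, 40.1]
force: [-0.0, 0.7, 0.7]
width: 1.0
grasp_force: 0.0
[0.0048 0.0004 0.0619] rz 0.1 t 8.35
```

Converted, 0.031 m is 0.62, 0.005 m is 0.1.

```bash
python3 jog.py '{"increments": [[0.1,0,0.62,0,0,0],[0,0,0.62,0,0,0],[0,0,0,0,0,0]]}'; python3 jog.py '{"increments": [[0,0,0,0,0,0],[0,0,0,0,0,0],[0,0,0,0,0,0],[0,0,0,0,0,0],[0,0,0,0,0,0],[0,0,0,0,0,0],[0,0,0,0,0,0]]}' 0.0; python3 jog.py '{"increments": [[0,0,-1,0,0,0],[0,0,-1,0,0,0],[0,0,-1,0,0,0],[0,0,-1,0,0,0],[0,0,0,0,0,0.0417],[0,0,0,0,0,0.0417],[0,0,0,0,0,0.0417],[0,0,0,0,0,0.0417],[0,0,0,0,0,0.0417],[0,0,0,0,0,0.0417],[0,0,0,0,0,0]]}'; python3 to.py 0.551 0.297 0.225 -5
```

```text
clock: 8.65
tcp_pos: [0.3792, 0.2729, 0.0315]
ee_rot: [-180.0, 0.3, 39.8]
force: [0.1, -0.3, -0.9]
width: 0.999
grasp_force: 0.0
clock: 9.35
tcp_pos: [0.381, 0.274, 0.0345]
ee_rot: [180.0, -0.1, 40.0]
force: [-2.5, -0.4, 12.8]
width: 0.317
grasp_force: 59.6
clock: 10.45
tcp_pos: [0.3804, 0.2736, 0.2336]
ee_rot: [-180.0, -0.0, -5.2]
force: [0.3, 0.2, -0.1]
width: 0.312
grasp_force: 59.6
[ 0.1678 -0.0386  0.0087] rz -0.2 t 10.45
```

Converted, 0.042 m is 0.84, 0.03 m is 0.6.

```bash
python3 jog.py '{"increments": [[0.84,-0.192,0.04,0,0,0],[0.84,-0.192,0.04,0,0,0],[0.84,-0.192,0.04,0,0,0],[0.84,-0.192,0.04,0,0,0],[0,0,0.6,0,0,0],[0,0,0.4,0,0,0],[0,0,0.12,0,0,0],[0,0,0,0,0,0],[0,0,0,0,0,0]]}'; python3 to.py 0.551 0.297 0.1665 -5
```

```text
clock: 11.35
tcp_pos: [0.5516, 0.2975, 0.1706]
ee_rot: [-180.0, -0.1, -4.9]
force: [0.1, 0.3, 0.2]
width: 0.315
grasp_force: 59.6
[-0.0006  0.0006  0.0041] rz 0.1 t 11.35
```

Converted, 0.004 m is 0.08.

```bash
python3 jog.py '{"increments": [[0,0,0.08,0,0,0],[0,0,0,0,0,0]]}'; python3 jog.py '{"increments": [[0,0,0,0,0,0],[0,0,0,0,0,0],[0,0,0,0,0,0]]}' 0.65; python3 jog.py '{"increments": [[0,0,-0.6,0,0,0],[0,0,-0.6,0,0,0],[-0.6,0,0,0,0,0],[-0.7,0,0,0,0,0],[0,0,0,0,0,0],[0,0,0.64,0,0,0],[0,0,0.64,0,0,0],[0,0,0,0,0,0]]}' 0.0;  python3 to.py 0.588 0.2938 0.16 -5
```

```text
clock: 11.55
tcp_pos: [0.5513, 0.2973, 0.1657]
ee_rot: [-180.0, -0.0, -5.0]
force: [-0.6, -0.2, -1.3]
width: 0.313
grasp_force: 59.6
clock: 11.85
tcp_pos: [0.5513, 0.2973, 0.1655]
ee_rot: [-180.0, -0.0, -5.0]
force: [0.7, -0.2, -0.1]
width: 0.652
grasp_force: 0.0
clock: 12.65
tcp_pos: [0.4852, 0.302, 0.158]
ee_rot: [179.8, 0.3, -5.0]
force: [0.3, 0.4, 0.3]
width: 0.001
grasp_force: 0.0
[ 0.1031 -0.0008 -0.0026] rz -0.0 t 12.65
```

Converted, 0.02 m is 0.4, 0.003 m is 0.06.

```bash
python3 jog.py '{"increments": [[0.4,0,0,0,0,0],[0.4,0,0,0,0,0],[0.4,0,0,0,0,0],[0.4,0,0,0,0,0],[0.4,0,0,0,0,0],[0.06,0,0,0,0,0],[0,0,0,0,0,0],[0,0,0,0,0,0]]}'; python3 jog.py '{"increments": [[-0.6,0,0,0,0,0],[-0.6,0,-0.8,0,0,0],[-0.6,0,-1,0,0,0],[0,0,-0.4,0,0,0],[-0.6,1,0,0,0,0],[0,1,0,0,0,0],[0,0,0,0,0,0]]}' 1.0;  python3 -c "
from h import *
im=crop('top','t6',330,170,490,290,4)
crop('top','t6b',130,130,270,320,3,im)
im=ctrl.get_image('side');crop('side','s6',180,180,400,345,2,im)
a=cv2.imread('pics/t6b.png');b=cv2.imread('pics/s6.png');h=max(a.shape[0],b.shape[0])
p=lambda i:cv2.copyMakeBorder(i,0,h-i.shape[0],0,0,0)
o=cv2.hconcat([p(a)[:, :350],p(b)]);print(o.shape);cv2.imwrite('pics/m6.png',o)"; python3 to.py .567 -.2127 .13 1.5
```

```text
clock: 13.45
tcp_pos: [0.5894, 0.294, 0.1623]
ee_rot: [-180.0, -0.1, -5.0]
force: [0.1, 0.6, -0.2]
width: 0.006
grasp_force: 0.0
clock: 14.15
tcp_pos: [0.4691, 0.2077, 0.2654]
ee_rot: [180.0, -0.1, -5.2]
force: [0.3, 0.3, -0.0]
width: 0.997
grasp_force: 0.0
(570, 790, 3)
[0.1339 0.4133 0.1351] rz -6.6 t 14.25
```

View pics/m6.png

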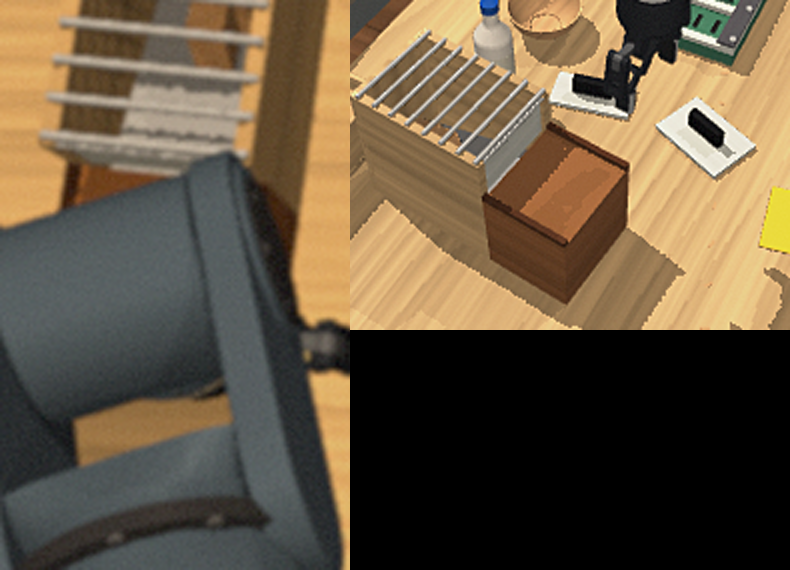

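View pics/t6.png

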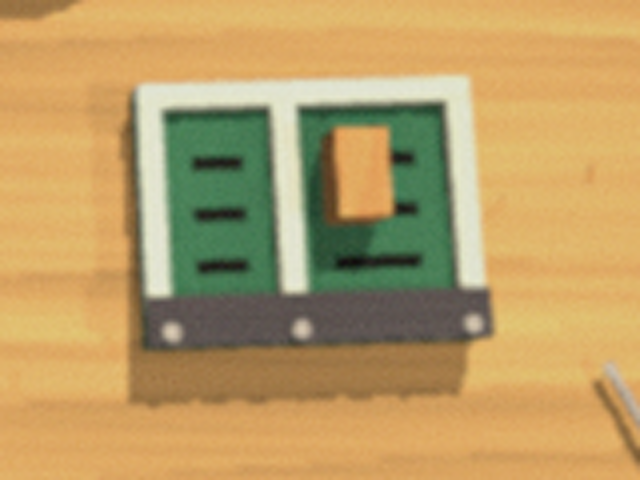

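c is visible inside the box at (215,40), the sill is empty and the flap is shut. a is unchanged at crop (362,172). Going for a.

Converted, 0.0459 m is 0.918, 0.0149 m is 0.298, -6.6 degrees / 180 = -0.0367.

```bash
python3 jog.py '{"increments": [[0.298,0.918,0,0,0,0],[0.298,0.918,0,0,0,0],[0.298,0.918,0,0,0,0],[0.298,0.918,0,0,0,0],[0.298,0.918,0,0,0,0],[0.298,0.918,0,0,0,0],[0.298,0.918,0,0,0,0],[0.298,0.918,0,0,0,0],[0.298,0.918,0,0,0,0],[0,0,0.9,0,0,-0.0367],[0,0,0.9,0,0,0],[0,0,0.9,0,0,0],[0,0,0,0,0,0],[0,0,0,0,0,0]]}' 1.0; python3 to.py .567 -.2127 .056 1.5
```

```text
clock: 15.65
tcp_pos: [0.5683, -0.2116, 0.13]
ee_rot: [-180.0, -0.0, 1.6]
force: [0.3, -0.7, 1.2]
width: 0.998
grasp_force: 0.0
[-0.0013  0.001   0.074 ] rz 0.1 t 15.65
```

```bash
python3 jog.py '{"increments": [[-0.02,0.02,0.74,0,0,0],[0,0,0.74,0,0,0],[0,0,0,0,0,0]]}'; python3 jog.py '{"increments": [[0,0,0,0,0,0],[0,0,0,0,0,0],[0,0,0,0,0,0],[0,0,0,0,0,0],[0,0,0,0,0,0],[0,0,0,0,0,0],[0,0,0,0,0,0]]}' 0.0; python3 jog.py '{"increments": [[0,0,-1,0,0,0],[0,0,-1,0,0,0],[0,0,-1,0,0,0],[0,0,-0.44,0,0,0],[0,0,0,0,0,0.0361],[0,0,0,0,0,0]]}'; python3 to.py 0.551 0.297 0.225 -5
```

```text
clock: 15.95
tcp_pos: [0.566, -0.2125, 0.0542]
ee_rot: [-179.9, 0.1, 1.6]
force: [-0.5, 0.6, 0.6]
width: 1.001
grasp_force: 0.0
clock: 16.65
tcp_pos: [0.5673, -0.2135, 0.0569]
ee_rot: [179.9, -0.1, 1.6]
force: [-0.3, 1.2, 9.1]
width: 0.344
grasp_force: 60.4
clock: 17.25
tcp_pos: [0.5665, -0.2131, 0.2284]
ee_rot: [180.0, -0.1, -5.0]
force: [-0.3, 0.2, -1.2]
width: 0.335
grasp_force: 59.5
[-0.0602 -0.5068  0.003 ] rz -0.0 t 17.25
```

Converted, -0.0461 m is -0.922, -0.0055 m is -0.11.

```bash
python3 jog.py '{"increments": [[-0.11,-0.922,0,0,0,0],[-0.11,-0.922,0,0,0,0],[-0.11,-0.922,0,0,0,0],[-0.11,-0.922,0,0,0,0],[-0.11,-0.922,0,0,0,0],[-0.11,-0.922,0,0,0,0],[-0.11,-0.922,0,0,0,0],[-0.11,-0.922,0,0,0,0],[-0.11,-0.922,0,0,0,0],[-0.11,-0.922,0,0,0,0],[-0.11,-0.922,0,0,0,0],[0,0,0,0,0,0],[0,0,0,0,0,0],[0,0,0.6,0,0,0],[0,0,0.4,0,0,0],[0,0,0,0,0,0],[0,0,0,0,0,0]]}'; python3 to.py 0.551 0.297 0.1645 -5
```

```text
clock: 18.95
tcp_pos: [0.55, 0.2963, 0.1776]
ee_rot: [180.0, 0.0, -5.0]
force: [1.0, 0.6, -0.0]
width: 0.338
grasp_force: 59.7
[ 0.0009 -0.0008  0.0131] rz 0.0 t 18.95
```

Converted, 0.013 m is 0.26.

```bash
python3 jog.py '{"increments": [[0,0,0.26,0,0,0],[0,0,0,0,0,0],[0,0,0,0,0,0]]}'; python3 jog.py '{"increments": [[0,0,0,0,0,0],[0,0,0,0,0,0],[0,0,0,0,0,0]]}' 0.65; python3 jog.py '{"increments": [[0,0,-0.6,0,0,0],[0,0,-0.6,0,0,0],[-0.6,0,0,0,0,0],[-0.7,0,0,0,0,0],[0,0,0,0,0,0],[0,0,0.64,0,0,0],[0,0,0.6,0,0,0],[0,0,0,0,0,0]]}' 0.0;  python3 to.py 0.588 0.2938 0.16 -5
```

```text
clock: 19.25
tcp_pos: [0.5497, 0.2972, 0.1643]
ee_rot: [180.0, 0.0, -4.9]
force: [-0.1, 0.8, -0.3]
width: 0.34
grasp_force: 59.7
clock: 19.55
tcp_pos: [0.5497, 0.2974, 0.1645]
ee_rot: [-180.0, -0.0, -4.9]
force: [-0.2, 0.7, 0.5]
width: 0.647
grasp_force: 0.0
clock: 20.35
tcp_pos: [0.4837, 0.302, 0.1591]
ee_rot: [179.8, 0.3, -4.9]
force: [-0.1, 0.1, 0.5]
width: 0.004
grasp_force: 0.0
[ 0.1046 -0.0008 -0.0014] rz 0.1 t 20.35
```

Converted, 0.02 m is 0.4, 0.005 m is 0.1.

```bash
python3 jog.py '{"increments": [[0.4,0,0,0,0,0],[0.4,0,0,0,0,0],[0.4,0,0,0,0,0],[0.4,0,0,0,0,0],[0.4,0,0,0,0,0],[0.1,0,0,0,0,0],[0,0,0,0,0,0],[0,0,0,0,0,0]]}'; python3 jog.py '{"increments": [[-0.6,0,0,0,0,0],[-0.6,0,-0.8,0,0,0],[-0.6,0,-0.8,0,0,0],[-0.8,-0.5,0,0,0,0],[-0.8,-0.5,0,0,0,0],[-0.8,-0.5,0,0,0,0],[-0.8,-0.5,0,0,0,0],[-0.8,-0.5,0,0,0,0],[0,0,0,0,0,0]]}' 1.0;  python3 -c "
from h import *
im=crop('top','t7',270,160,470,310,4)
crop('top','t7b',130,75,330,225,4,im)
im=ctrl.get_image('side');cv2.imwrite('pics/s7.png',im[:,:,::-1])"
```

```text
clock: 21.15
tcp_pos: [0.5896, 0.2939, 0.163]
ee_rot: [-180.0, -0.0, -4.9]
force: [-0.3, -0.6, 0.1]
width: 0.003
grasp_force: 0.0
clock: 22.05
tcp_pos: [0.3075, 0.4459, 0.2432]
ee_rot: [-179.9, -0.0, -4.7]
force: [0.5, 0.2, -0.4]
width: 0.997
grasp_force: 0.0
```

View pics/t7.png

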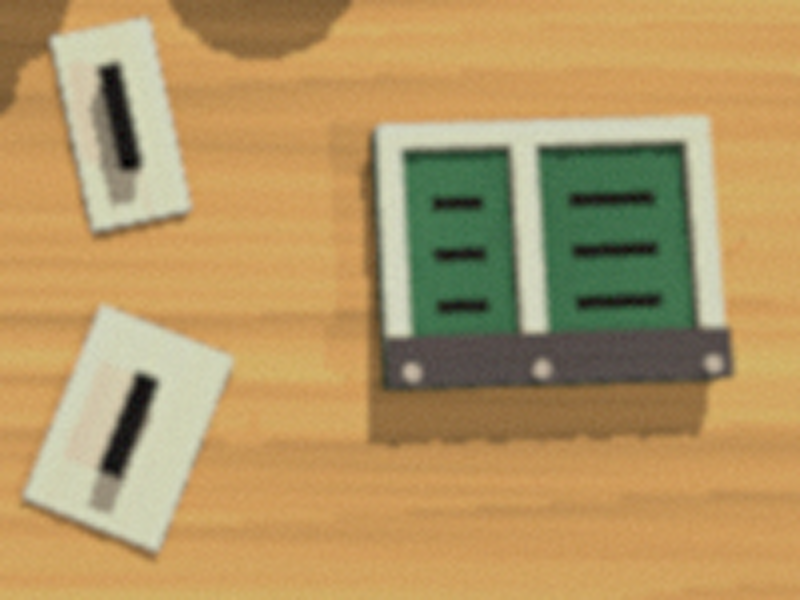

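View pics/s7.png

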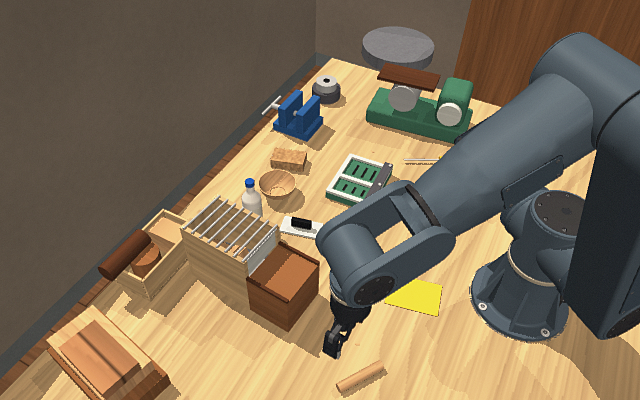

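The offcut is gone, both bays are empty, the sill is clear and the flap hangs shut (265,250). The plates haven't moved. I'll refine the block and plate poses with a sub-pixel edge fit.

```bash
cat > ef.py <<'E'
from h import *
from scipy.optimize import least_squares
from scipy.ndimage import map_coordinates
def grab(n,k=4): return np.mean([ctrl.get_image(n)[:,:,2].astype(float) for _ in range(k)],0)
def T(p,X):  # p = x,y,z,yaw,pitch(deg)
    return R.from_euler('ZY',[p[3],p[4]],degrees=True).apply(X)+p[:3]
def edgefit(n,img,segs,p0,free,rng=4,it=4):
    """segs (mm, object frame); refine p0=[x,y,z,yaw,pitch] over indices 'free' to blue-channel edges"""
    img=cv2.GaussianBlur(img,(0,0),.8); p=np.array(p0,float); d=np.arange(-rng,rng+.01,.2)
    for k in range(it):
        P,Q,N=[],[],[]
        for a,b in segs:
            X=np.linspace(a,b,25)/1000; q=w2p(n,T(p,X)); t=q[-1]-q[0]; nn=np.array([-t[1],t[0]])/np.linalg.norm(t)
            for x,u in zip(X,q):
                c=u+d[:,None]*nn; g=np.abs(np.gradient(map_coordinates(img,[c[:,1],c[:,0]],order=1))); i=g.argmax()
                if g[i]>1.5 and 0<i<len(d)-1: P.append(x);Q.append(c[i]);N.append(nn)
        P,Q,N=map(np.array,(P,Q,N))
        def f(v): w=p.copy(); w[free]=v; return ((w2p(n,T(w,P))-Q)*N).sum(1)
        r=least_squares(f,p[free],loss='soft_l1',f_scale=.2,x_scale=[.01 if i<3 else 1. for i in free]); p[free]=r.x
    return p,np.median(np.abs(f(r.x))),len(P)
BLOCK=[((76,97,33),(76,-97,33)),((-30,-97,33),(74,-97,33)),((-30,97,33),(74,97,33)),((-30,83,33),(60,83,33)),((-30,5,33),(60,5,33)),((62,81,33),(62,21,33)),((62,3,33),(62,-81,33))]
def plate(w): a=w/2; return [((60,a,8),(60,-a,8)),((60,-a,8),(-60,-a,8)),((-60,-a,8),(-60,a,8)),((-60,a,8),(60,a,8))]
RIB=[((30,7,38),(30,-7,38)),((30,-7,38),(-30,-7,38)),((-30,-7,38),(-30,7,38)),((-30,7,38),(30,7,38))]
E
python3 - <<'E'
from ef import *
im=grab("top")
print(-cam("top")[1].T@cam("top")[2])
for nm,s,p in (("block",BLOCK,[.5489,-.1881,0,2.38,0]),("pw",plate(84),[.4462,.0521,0,-21.1,0]),("pn",plate(60),[.6242,.0606,0,13.6,0])):
    q,r,n=edgefit("top",im,s,p,[0,1,3]); print(nm,q.round(4),r.round(2),n)
E
python3 to.py .4462 .0521 .12 -21.1
```

```text
[0.39785613 0.02641802 1.13060682]
block [ 0.5501 -0.1887  0.      2.7701  0.    ] 0.2 175
pw [  0.4471   0.0519   0.     -20.787    0.    ] 0.17 100
pn [ 0.6256  0.0607  0.     13.7219  0.    ] 0.2 100
[0.1675 0.3775 0.1223] rz 16.1 t 22.35
```

Converted, 0.0419 m is 0.838, 0.0187 m is 0.374, 8 degrees / 180 = 0.0444.

```bash
python3 jog.py '{"increments": [[0.374,0.838,0,0,0,0],[0.374,0.838,0,0,0,0],[0.374,0.838,0,0,0,0],[0.374,0.838,0,0,0,0],[0.374,0.838,0,0,0,0],[0.374,0.838,0,0,0,0],[0.374,0.838,0,0,0,0],[0.374,0.838,0,0,0,0],[0.374,0.838,0,0,0,0],[0,0,0.8,0,0,0.0444],[0,0,0.8,0,0,0.0444],[0,0,0.8,0,0,0],[0,0,0,0,0,0],[0,0,0,0,0,0]]}' 1.0; python3 to.py .4471 .0519 .031 -20.8
```

```text
clock: 23.75
tcp_pos: [0.4469, 0.0526, 0.1229]
ee_rot: [180.0, 0.0, -21.0]
force: [-0.3, -0.0, 0.3]
width: 1.002
grasp_force: 0.0
[0.0005 0.0006 0.0919] rz -0.2 t 23.75
```

Converted, 0.045 m is 0.9, 0.03 m is 0.6.

```bash
python3 jog.py '{"increments": [[0.01,0.012,0.9,0,0,0],[0,0,0.6,0,0,0],[0,0,0.32,0,0,0],[0,0,0,0,0,0],[0,0,0,0,0,0]]}'; python3 jog.py '{"increments": [[0,0,0,0,0,0],[0,0,0,0,0,0],[0,0,0,0,0,0],[0,0,0,0,0,0],[0,0,0,0,0,0],[0,0,0,0,0,0],[0,0,0,0,0,0],[0,0,0,0,0,0],[0,0,0,0,0,0]]}' 0.0;  python3 -c "
from h import *
print(ctrl.state()['tcp_pos'],ctrl.state()['ee_rot'])"; python3 jog.py '{"increments": [[0,0,-1,0,0,0],[0,0,-1,0,0,0],[0,0,-0.6,0,0,0],[0,0,0,0,0,0],[0,0,0,0,0,0]]}'; python3 to.py .5495 -.2285 .165 2.77
```

```text
clock: 24.25
tcp_pos: [0.4482, 0.0524, 0.033]
ee_rot: [-179.9, -0.1, -20.9]
force: [1.0, 0.3, 0.5]
width: 0.996
grasp_force: 0.0
clock: 25.15
tcp_pos: [0.447, 0.0524, 0.0315]
ee_rot: [-180.0, -0.0, -20.9]
force: [-0.9, 0.6, 7.1]
width: 0.152
grasp_force: 59.5
[0.44700812 0.05244038 0.03153348] [-1.79991837e+02 -1.78318115e-02 -2.09248914e+01]
clock: 25.65
tcp_pos: [0.4466, 0.0524, 0.161]
ee_rot: [-180.0, -0.0, -20.9]
force: [-0.5, 0.1, -2.5]
width: 0.151
grasp_force: 59.3
[ 0.1964  0.2257 -0.004 ] rz -23.7 t 25.65
```

Careful with the scale: shifts go in shares of 50 mm and turns go in shares of pi rad. That gives: 0.045 m is 0.9, 0.032 m is 0.64, -8 degrees / 180 = -0.0444.

```bash
python3 jog.py '{"increments": [[0.566,0.64,0,0,0,0],[0.566,0.64,0,0,0,0],[0.566,0.64,0,0,0,0],[0.566,0.64,0,0,0,0],[0.566,0.64,0,0,0,0],[0.566,0.64,0,0,0,0],[0.566,0.64,0,0,0,0],[0,0,0,0,0,-0.0444],[0,0,0,0,0,-0.0444],[0,0,0,0,0,-0.0428],[0,0,0.9,0,0,0],[0,0,0,0,0,0],[0,0,0,0,0,0]]}';  python3 to.py .552 -.2277 .116 2.77; python3 -c "
from h import *
a=ctrl.get_image('top');cv2.imwrite('pics/t8.png',a[:,:,::-1])
crop('top','t8a',340,170,490,290,4,a)
crop('side','s8a',300,120,420,240,4)
a=cv2.imread('pics/t8a.png');b=cv2.imread('pics/s8a.png')
o=cv2.hconcat([a,b]);o=cv2.resize(o,None,fx=.74,fy=.74);print(o.shape);cv2.imwrite('pics/m8.png',o)
print(-cam('side')[1].T@cam('side')[2])"
```

```text
clock: 26.95
tcp_pos: [0.551, -0.2271, 0.1148]
ee_rot: [-179.9, 0.2, 2.7]
force: [0.5, -0.6, -1.3]
width: 0.152
grasp_force: 59.1
[ 0.001   0.0006 -0.0012] rz -0.0 t 26.95
(355, 799, 3)
[0.1445315  0.92237218 1.14404672]
```

View pics/m8.png

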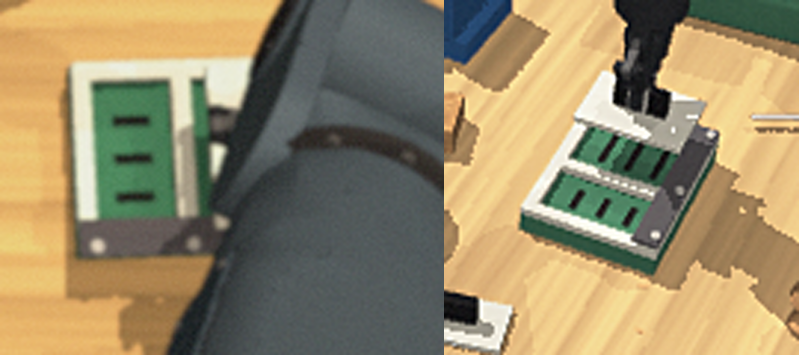

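The side view shows the plate held over the wide bay, with its near edge visible (crop 640,140). The top view is blocked by the arm. I'll fit both the block and the plate from the side camera.

```bash
cat > held.py <<'E'
from ef import *
import sys
w=float(sys.argv[1]); dz=float(sys.argv[2]); a=w/2
im=grab("side")
q,r,n=edgefit("side",im,[((76,97,33),(76,0,33)),((-40,97,33),(74,97,33)),((-40,83,33),(60,83,33))],[.5501,-.1887,0,2.77,0],[0,1,3],rng=3)
print("block side",q.round(4),r.round(2),n)
s=ctrl.state(); M=R.from_euler('xyz',s['ee_rot'],degrees=True)
z=M.apply([0,0,1]); o=s['tcp_pos']+z*dz     # expected plate origin
x=M.apply([1,0,0]); yaw=np.degrees(np.arctan2(x[1],x[0])); pit=-np.degrees(np.arcsin(x[2]))
p0=[*o,yaw,pit]
for sg in ([((-58,a,0),(58,a,0)),((60,a,8),(60,-a,8)),((-60,a,0),(-60,-a,0))],[((-58,a,0),(58,a,0)),((-58,-a,8),(58,-a,8)),((60,a,8),(60,-a,8)),((-60,a,0),(-60,-a,0))]):
    q,r,n=edgefit("side",im,sg,p0,[0,1,3],rng=3); print("plate exp",np.round(p0,4),"seen",q.round(4),r.round(2),n)
E
python3 held.py 84 .0315
```

```text
block side [ 0.5514 -0.1879  0.      2.6192  0.    ] 0.17 61
plate exp [ 0.5523 -0.2278  0.0857  2.7632 -0.0781] seen [ 0.5545 -0.2337  0.0857  1.3138 -0.0781] 0.31 73
plate exp [ 0.5523 -0.2278  0.0857  2.7632 -0.0781] seen [ 0.5543 -0.2302  0.0857  1.5234 -0.0781] 0.42 94
```

```bash
cat > tuck.py <<'E'
import sys; from h import *
# tuck.py bay ex ez theta [g]: tool-axis move that brings the plate's low edge to (ex,ez) mm in the bay frame
bay,ex,ez,th=sys.argv[1],*map(float,sys.argv[2:5]); g=31.5 if len(sys.argv)<6 else float(sys.argv[5])
B=np.array([.5506,-.1884,0]); Rb=R.from_euler('z',2.7,degrees=True)
by={'w':-39,'n':51}[bay]; t=np.radians(th); c,s=np.cos(t),np.sin(t)
loc=np.array([ex+60*c-g*s,by,24+ez+60*s+g*c])/1000
P=B+Rb.apply(loc); S=ctrl.state(); M=R.from_euler('xyz',S['ee_rot'],degrees=True)
tgt=R.from_euler('xyz',[180,0,2.7],degrees=True)*R.from_euler('y',th,degrees=True)
d=Rb.inv().apply(S['tcp_pos']-B)*1000; th0=np.radians(-0)
x=M.apply([1,0,0]); a=np.arcsin(x[2]); 
e=[d[0]-60*np.cos(a)+g*np.sin(a), d[1]-by, d[2]-24-60*np.sin(a)-g*np.cos(a), np.degrees(a)]
print("P",P.round(4),"move",M.inv().apply(P-S['tcp_pos']).round(4),"rot",np.degrees((M.inv()*tgt).as_rotvec()).round(1))
print("edge now ex,ey,ez,theta",np.round(e,1),"force",Rb.inv().apply(S['force']).round(1),"grip",round(S['width'],3),"t",S['clock'])
E
python3 tuck.py w -38 30 14
```

```text
P [ 0.565  -0.2268  0.0991] move [ 0.0128 -0.0004  0.0182] rot [ 0.  13.9  0.1]
edge now ex,ey,ez,theta [-60.2  -0.4  61.6   0.1] force [-0.2 -0.4 -2.3] grip 0.152 t 27.25
```

Converted, 0.0128 m is 0.256, 0.009 m is 0.18, 7 degrees / 180 = 0.0389.

```bash
python3 jog.py '{"increments": [[0.256,-0.008,0.18,0,0,0],[0,0,0.18,0,0.0389,0],[0,0,0,0,0.0389,0],[0,0,0,0,0,0],[0,0,0,0,0,0]]}'; python3 tuck.py w -38 8 14
```

```text
clock: 27.75
tcp_pos: [0.5647, -0.2268, 0.099]
ee_rot: [180.0, -13.9, 2.7]
force: [0.5, -0.2, -1.7]
width: 0.152
grasp_force: 59.4
P [ 0.565  -0.2268  0.0771] move [-0.005  -0.      0.0213] rot [-0.   0.1  0. ]
edge now ex,ey,ez,theta [-38.4  -0.   30.   13.9] force [ 0.5 -0.2 -1.7] grip 0.152 t 27.75
```

Converted, 0.0107 m is 0.214, -0.0025 m is -0.05.

```bash
python3 jog.py '{"increments": [[-0.05,0,0.214,0,0,0],[-0.05,0,0.214,0,0,0],[0,0,0,0,0,0],[0,0,0,0,0,0]]}'; python3 tuck.py w -38 2 14
```

```text
clock: 28.15
tcp_pos: [0.5649, -0.2263, 0.0755]
ee_rot: [-180.0, -13.9, 2.8]
force: [-0.4, -0.1, -1.1]
width: 0.148
grasp_force: 59.3
P [ 0.565  -0.2268  0.0711] move [-0.001   0.0005  0.0043] rot [-0.1  0.1  0.1]
edge now ex,ey,ez,theta [-38.1   0.5   6.5  13.9] force [-0.4 -0.1 -1.1] grip 0.148 t 28.15
```

Converted, 0.002 m is 0.04, -0.0005 m is -0.01.

```bash
python3 jog.py '{"increments": [[-0.01,0.01,0.04,0,0,0],[-0.01,0,0.04,0,0,0],[0,0,0,0,0,0],[0,0,0,0,0,0]]}'; python3 tuck.py w -58 2 14
```

```text
clock: 28.55
tcp_pos: [0.565, -0.2271, 0.0721]
ee_rot: [180.0, -14.0, 2.8]
force: [0.7, -0.2, -1.3]
width: 0.153
grasp_force: 59.3
P [ 0.545  -0.2277  0.0711] move [-0.0196 -0.0003 -0.0038] rot [-0.  -0.   0.1]
edge now ex,ey,ez,theta [-38.   -0.3   3.   14. ] force [ 0.6 -0.2 -1.3] grip 0.153 t 28.55
```

Converted, -0.0049 m is -0.098, -0.001 m is -0.02.

```bash
python3 jog.py '{"increments": [[-0.098,-0.002,-0.02,0,0,0],[-0.098,-0.002,-0.02,0,0,0],[-0.098,-0.002,-0.02,0,0,0],[-0.098,0,-0.016,0,0,0],[0,0,0,0,0,0],[0,0,0,0,0,0]]}'; python3 tuck.py w -61 2 14
```

```text
clock: 29.15
tcp_pos: [0.545, -0.2278, 0.0711]
ee_rot: [180.0, -14.0, 2.8]
force: [0.2, 0.3, -1.0]
width: 0.151
grasp_force: 59.3
P [ 0.542  -0.2278  0.0711] move [-0.0029 -0.0001 -0.0007] rot [-0.  -0.   0.1]
edge now ex,ey,ez,theta [-58.   -0.1   2.   14. ] force [ 0.2  0.3 -1. ] grip 0.151 t 29.15
```

Converted, -0.00097 m is -0.0194, -0.00024 m is -0.0048.

```bash
for i in 1; do python3 jog.py '{"increments": [[-0.0194,0,-0.0048,0,0,0],[-0.0194,0,-0.0048,0,0,0],[0,0,0,0,0,0],[0,0,0,0,0,0]]}' >/dev/null; python3 tuck.py w -61 2 14|tail -1; python3 jog.py '{"increments": [[-0.0194,0,-0.0048,0,0,0],[0,0,0,0,0,0],[0,0,0,0,0,0]]}'>/dev/null; python3 tuck.py w -61 2 14|tail -1; python3 jog.py '{"increments": [[-0.0194,0,-0.0048,0,0,0],[0,0,0,0,0,0],[0,0,0,0,0,0]]}' >/dev/null; python3 tuck.py w -61 2 14|tail -1; done
```

```text
edge now ex,ey,ez,theta [-60.    0.    1.9  14. ] force [-0.1  0.1 -1.9] grip 0.155 t 29.55
edge now ex,ey,ez,theta [-60.8  -0.1   2.   14. ] force [ 1.5  0.3 -2.6] grip 0.153 t 29.85
edge now ex,ey,ez,theta [-61.1  -0.2   2.2  14.1] force [ 6.6  1.7 -3. ] grip 0.151 t 30.15
```

Converted, 0.0015 m is 0.03, 0.0005 m is 0.01.

```bash
sed -i 's/\.5506,-\.1884/.5518,-.1884/' tuck.py; python3 jog.py '{"increments": [[0.03,0,0.01,0,0,0],[0,0,0,0,0,0],[0,0,0,0,0,0]]}' >/dev/null; python3 tuck.py w -60.3 .5 14;python3 tuck.py w -60.3 .5 7;python3 tuck.py w -60.3 0.5 1
```

```text
P [ 0.5439 -0.2278  0.0696] move [0.0013 0.0001 0.0015] rot [-0.   0.   0.1]
edge now ex,ey,ez,theta [-61.9   0.1   1.7  14. ] force [ 0.2  0.3 -0.8] grip 0.155 t 30.45
P [ 0.5491 -0.2276  0.0631] move [0.0047 0.0002 0.009 ] rot [-0.  -7.   0.1]
edge now ex,ey,ez,theta [-61.9   0.1   1.7  14. ] force [ 0.2  0.3 -0.8] grip 0.155 t 30.45
P [ 0.5528 -0.2274  0.057 ] move [0.0068 0.0002 0.0158] rot [ -0.  -13.    0.1]
edge now ex,ey,ez,theta [-61.9   0.1   1.7  14. ] force [ 0.2  0.3 -0.8] grip 0.155 t 30.45
```

Converted, 0.0045 m is 0.09, 0.0043 m is 0.086, -3.5 degrees / 180 = -0.0194.

```bash
python3 jog.py '{"increments": [[0.048,0.002,0.09,0,-0.0194,0],[0.048,0.002,0.086,0,-0.0194,0],[0,0,0,0,0,0],[0,0,0,0,0,0]]}' >/dev/null; python3 tuck.py w -60.3 .5 7;python3 tuck.py w -60.3 0.5 1
```

```text
P [ 0.5491 -0.2276  0.0631] move [ 0.0001  0.0002 -0.    ] rot [-0.  -0.1  0.1]
edge now ex,ey,ez,theta [-60.3   0.2   0.4   7.1] force [-0.6  0.5 -2.4] grip 0.157 t 30.85
P [ 0.5528 -0.2274  0.057 ] move [0.003  0.0002 0.0064] rot [-0.  -6.1  0.1]
edge now ex,ey,ez,theta [-60.3   0.2   0.4   7.1] force [-0.6  0.5 -2.4] grip 0.157 t 30.85
```

Converted, 0.0033 m is 0.066, 0.0015 m is 0.03, -3 degrees / 180 = -0.0167.

```bash
python3 jog.py '{"increments": [[0.03,0.002,0.066,0,-0.0167,0],[0,0,0,0,0,0],[0,0,0,0,0,0]]}' >/dev/null; python3 tuck.py w -60.3 .5 4|tail -1; python3 jog.py '{"increments": [[0.026,0.002,0.064,0,-0.0167,0],[0,0,0,0,0,0],[0,0,0,0,0,0]]}' >/dev/null; python3 tuck.py w -60.3 0 0
```

```text
edge now ex,ey,ez,theta [-60.4  -0.1   0.5   4.1] force [-0.5 -0.2 -2.1] grip 0.15 t 31.15
P [ 0.5533 -0.2274  0.0555] move [ 0.0009 -0.0002  0.0016] rot [-0.  -1.1  0.1]
edge now ex,ey,ez,theta [-60.6  -0.2   0.4   1.1] force [ 0.2 -0.2 -2.8] grip 0.15 t 31.45
```

Converted, 0.0016 m is 0.032, 0.0005 m is 0.01, -1.1 degrees / 180 = -0.0061.

```bash
python3 jog.py '{"increments": [[0.01,0,0.032,0,-0.0061,0],[0,0,0.01,0,0,0],[0,0,0,0,0,0],[0,0,0,0,0,0]]}' >/dev/null; python3 tuck.py w -60.3 0 0
```

```text
P [ 0.5533 -0.2274  0.0555] move [ 0.0005 -0.0004  0.0001] rot [-0.   0.1  0.1]
edge now ex,ey,ez,theta [-60.8  -0.4   0.2  -0.1] force [-4.7  0.7  5.1] grip 0.152 t 31.85
```

Converted, -0.05 m is -1, -0.03 m is -0.6.

```bash
python3 jog.py '{"increments": [[0,0,0,0,0,0],[0,0,0,0,0,0],[0,0,0,0,0,0],[0,0,0,0,0,0]]}' 0.6; python3 jog.py '{"increments": [[0,0,-0.6,0,0,0],[0,0,-1,0,0,0],[0,0,-1,0,0,0],[0,0,-0.6,0,0,0],[0,0,0,0,0,0]]}' 1.0; python3 to.py .45 .12 .22 13.7
```

```text
clock: 32.25
tcp_pos: [0.5532, -0.2277, 0.055]
ee_rot: [-180.0, 0.1, 2.8]
force: [-0.1, 0.0, 0.4]
width: 0.599
grasp_force: 0.0
clock: 32.75
tcp_pos: [0.5551, -0.2285, 0.2198]
ee_rot: [179.8, -0.3, 2.8]
force: [-0.2, -0.2, -1.1]
width: 0.994
grasp_force: 0.0
[-0.0881 -0.3531 -0.002 ] rz -10.9 t 32.75
```

Converted, -0.046 m is -0.92, -0.013 m is -0.26, -5.5 degrees / 180 = -0.0306.

```bash
python3 jog.py '{"increments": [[-0.26,-0.92,0,0,0,0],[-0.26,-0.92,0,0,0,0],[-0.26,-0.92,0,0,0,0],[-0.26,-0.92,0,0,0,0],[-0.26,-0.92,0,0,0,0],[-0.26,-0.92,0,0,0,0],[-0.26,-0.92,0,0,0,0],[-0.26,-0.92,0,0,0,0],[-0.26,-0.92,0,0,0,-0.03],[0,0,0,0,0,-0.0306],[0,0,0,0,0,0],[0,0,0,0,0,0]]}'
python3 - <<'E'
from ef import *
im=grab("top")
for nm,s,p in (("block",BLOCK[:1]+BLOCK[2:4],[.551,-.1887,0,2.77,0]),("pw",plate(84),[.5534,-.2272,.024,2.7,0]),("pwrib",RIB,[.5534,-.2272,.024,2.7,0]),("pn",plate(60),[.6256,.0607,0,13.7,0])):
    q,r,n=edgefit("top",im,s,p,[0,1,3]); print(nm,q.round(4),r.round(2),n)
crop("top","t9",270,160,470,310,4)
E
python3 to.py .6256 .0607 .12 13.7
```

```text
clock: 33.95
tcp_pos: [0.4164, 0.1798, 0.2147]
ee_rot: [-180.0, 0.1, 13.5]
force: [0.4, 0.4, -0.2]
width: 1.004
grasp_force: 0.0
block [ 0.5506 -0.1883  0.      2.7575  0.    ] 0.2 75
pw [ 0.5673 -0.2295  0.024   3.4062  0.    ] 0.75 94
pwrib [ 0.5514 -0.2248  0.024   5.5804  0.    ] 0.42 100
pn [ 0.6255  0.0607  0.     13.7878  0.    ] 0.2 100
[0.1754 0.1644 0.0947] rz -0.2 t 34.2
```

View pics/t9.png

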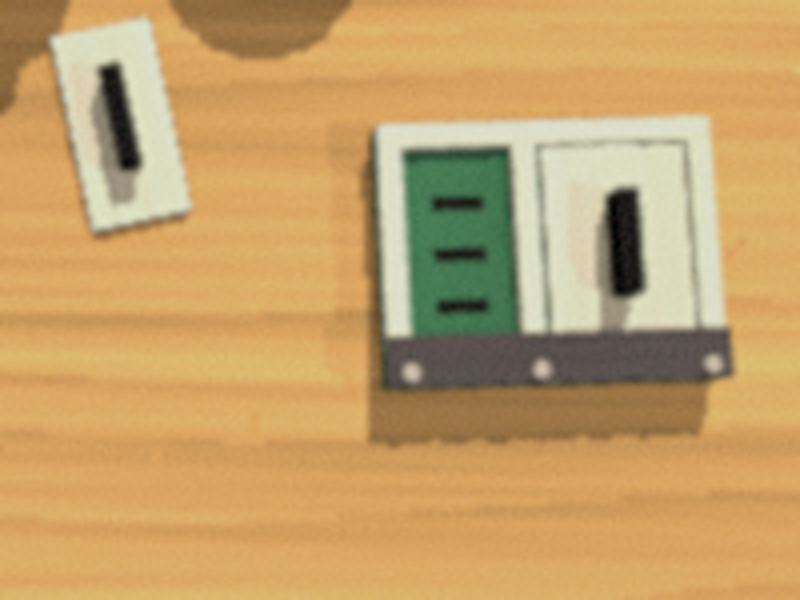

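The wide plate lies flat inside its bay, its near edge under the lip (crop 615,240). The narrow plate hasn't moved. Checking the bottle clearance before the pick.

Converted, 0.0354 m is 0.708, 0.035 m is 0.7.

```bash
python3 -c "
from h import *
print(p2w('top',278,111,.17),p2w('side',250,183,.17))"; python3 jog.py '{"increments": [[0.7,0.658,0,0,0,0],[0.7,0.658,0,0,0,0],[0.7,0.658,0,0,0,0],[0.7,0.658,0,0,0,0],[0.708,0.658,0,0,0,0],[0,0,0,0,0,0],[0,0,0,0,0,0]]}'; python3 to.py .6257 .0607 .031 13.75
```

```text
[0.76012786 0.10483202 0.17      ] [0.75578925 0.11425662 0.17      ]
clock: 34.9
tcp_pos: [0.6258, 0.0608, 0.214]
ee_rot: [-180.0, 0.2, 13.5]
force: [-0.8, 0.5, -1.0]
width: 1.003
grasp_force: 0.0
[0.0004 0.0002 0.183 ] rz -0.2 t 34.9
```

Converted, 0.045 m is 0.9, 0.03 m is 0.6.

```bash
python3 jog.py '{"increments": [[0,0,0.9,0,0,0],[0,0,0.9,0,0,0],[0,0,0.9,0,0,0],[0,0,0.6,0,0,0],[0,0,0.36,0,0,0],[0,0,0,0,0,0],[0,0,0,0,0,0]]}'; python3 jog.py '{"increments": [[0,0,0,0,0,0],[0,0,0,0,0,0],[0,0,0,0,0,0],[0,0,0,0,0,0],[0,0,0,0,0,0],[0,0,0,0,0,0],[0,0,0,0,0,0],[0,0,0,0,0,0],[0,0,0,0,0,0]]}' 0.0;  python3 jog.py '{"increments": [[0,0,-1,0,0,0],[0,0,-1,0,0,0],[0,0,-0.6,0,0,0],[0,0,0,0,0,0],[0,0,0,0,0,0]]}'; python3 tuck.py n -60 90 0
```

```text
clock: 35.6
tcp_pos: [0.6253, 0.0622, 0.0328]
ee_rot: [-180.0, 0.1, 13.7]
force: [0.2, -0.4, -0.9]
width: 1.003
grasp_force: 0.0
clock: 36.5
tcp_pos: [0.6258, 0.0618, 0.0323]
ee_rot: [-180.0, 0.1, 13.7]
force: [-0.8, 0.6, 5.2]
width: 0.147
grasp_force: 59.4
clock: 37.0
tcp_pos: [0.6254, 0.0618, 0.1614]
ee_rot: [-180.0, 0.1, 13.7]
force: [-0.5, 0.1, -1.6]
width: 0.152
grasp_force: 59.1
P [ 0.5494 -0.1375  0.1455] move [-0.1209  0.1756  0.0161] rot [-0.   0.1 11. ]
edge now ex,ey,ez,theta [ 2.530e+01  1.954e+02  1.060e+02 -1.000e-01] force [-0.5  0.2 -1.6] grip 0.152 t 37.0
```

Converted, 0.0351 m is 0.702, -0.0242 m is -0.484, 5.5 degrees / 180 = 0.0306.

```bash
python3 jog.py '{"increments": [[-0.484,0.702,0,0,0,0],[-0.484,0.702,0,0,0,0],[-0.484,0.702,0,0,0,0],[-0.484,0.702,0,0,0,0],[-0.484,0.702,0,0,0,0],[0,0,0.2,0,0,0.0306],[0,0,0.12,0,0,0.0306],[0,0,0,0,0.0389,0],[0,0,0,0,0.0389,0],[0,0,0,0,0,0],[0,0,0,0,0,0]]}'; python3 tuck.py n -38 30 14 32.3
```

```text
clock: 38.1
tcp_pos: [0.5489, -0.1373, 0.1449]
ee_rot: [-179.9, -13.6, 2.6]
force: [0.8, 0.3, -1.2]
width: 0.151
grasp_force: 59.1
P [ 0.5618 -0.1369  0.0999] move [0.002  0.0003 0.0468] rot [-0.1  0.4 -0.1]
edge now ex,ey,ez,theta [-51.2   0.2  75.4  13.6] force [ 0.8  0.2 -1.2] grip 0.151 t 38.1
```

Converted, 0.024 m is 0.48, 0.022 m is 0.44, 0.4 degrees / 180 = 0.0022.

```bash
python3 jog.py '{"increments": [[0.02,0,0.48,0,0,0],[0.02,0,0.44,0,0.0022,0],[0,0,0,0,0,0],[0,0,0,0,0,0]]}'>/dev/null; python3 tuck.py n -38 11 14 32.3
```

```text
P [ 0.5618 -0.1369  0.0809] move [-0.0061  0.0003  0.0199] rot [-0.  -0.2 -0. ]
edge now ex,ey,ez,theta [-36.9   0.3  31.6  14.2] force [-0.7  0.6 -0.3] grip 0.151 t 38.5
```

Converted, 0.01 m is 0.2, 0.0099 m is 0.198.

```bash
python3 jog.py '{"increments": [[-0.06,0.002,0.2,0,0,0],[-0.06,0,0.198,0,0,0],[0,0,0,0,0,0],[0,0,0,0,0,0]]}'>/dev/null; python3 tuck.py n -38 6 14 32.3
```

```text
P [ 0.5618 -0.1369  0.0759] move [-0.001 -0.     0.005] rot [-0.  -0.3 -0. ]
edge now ex,ey,ez,theta [-38.   -0.   10.8  14.3] force [ 1.   0.6 -1.4] grip 0.152 t 38.9
```

Converted, 0.005 m is 0.1, -0.001 m is -0.02, -0.3 degrees / 180 = -0.0017.

```bash
python3 jog.py '{"increments": [[-0.02,0,0.1,0,-0.0017,0],[0,0,0,0,0,0],[0,0,0,0,0,0]]}'>/dev/null; python3 tuck.py n -38 6 14 32.3|tail -1; python3 jog.py '{"increments": [[-0.02,0,0.08,0,0,0],[0,0,0,0,0,0],[0,0,0,0,0,0]]}'>/dev/null; python3 tuck.py n -58 2 14 32.3
```

```text
edge now ex,ey,ez,theta [-37.8   0.    6.2  14. ] force [ 0.3 -0.8 -1.7] grip 0.15 t 39.2
P [ 0.5418 -0.1378  0.0719] move [-0.0195  0.     -0.005 ] rot [-0.  0. -0.]
edge now ex,ey,ez,theta [-37.9   0.    1.9  14. ] force [-0.1  0.1 -0.9] grip 0.155 t 39.5
```

No contact with the walls. Next I slide the edge under the lip.

Converted, -0.0049 m is -0.098, -0.0048 m is -0.096.

```bash
python3 jog.py '{"increments": [[-0.098,0,-0.024,0,0,0],[-0.098,0,-0.024,0,0,0],[-0.098,0,-0.024,0,0,0],[-0.096,0,-0.024,0,0,0],[0,0,0,0,0,0],[0,0,0,0,0,0]]}'>/dev/null; python3 tuck.py n -60.3 1 14 32.3; python3 jog.py '{"increments": [[-0.0194,0,-0.0048,0,0,0],[-0.0194,0,-0.0048,0,0,0],[0,0,0,0,0,0],[0,0,0,0,0,0]]}'>/dev/null; python3 tuck.py n -60.5 .5 14 32.3;  python3 tuck.py n -60.3 .5 7 32.3
```

```text
P [ 0.5395 -0.1379  0.0709] move [-0.0026 -0.0001  0.0004] rot [ 0. -0. -0.]
edge now ex,ey,ez,theta [-57.9  -0.1   2.   14. ] force [-1.  -0.4 -2.2] grip 0.148 t 40.1
P [ 0.5393 -0.1379  0.0704] move [-0.001   0.      0.0012] rot [ 0. -0. -0.]
edge now ex,ey,ez,theta [-59.9   0.    1.9  14. ] force [-0.5  0.2 -1.3] grip 0.144 t 40.5
P [ 0.5447 -0.1377  0.0639] move [0.0027 0.     0.0088] rot [ 0. -7. -0.]
edge now ex,ey,ez,theta [-59.9   0.    1.9  14. ] force [-0.5  0.2 -1.3] grip 0.144 t 40.5
```

```bash
for i in 1; do python3 jog.py '{"increments": [[-0.0194,0,-0.0048,0,0,0],[0,0,0,0,0,0],[0,0,0,0,0,0]]}'>/dev/null; python3 tuck.py n -61 2 14 32.3|tail -1; python3 jog.py '{"increments": [[-0.0194,0,-0.0048,0,0,0],[0,0,0,0,0,0],[0,0,0,0,0,0]]}' >/dev/null; python3 tuck.py n -61 2 14 32.3|tail -1; done;  python3 tuck.py n -60.3 .5 7 32.3
```

```text
edge now ex,ey,ez,theta [-60.9   0.    1.9  14. ] force [-0.1  0.4 -2. ] grip 0.15 t 40.8
edge now ex,ey,ez,theta [-61.5  -0.1   2.1  14.1] force [ 3.5  0.6 -2.3] grip 0.154 t 41.1
P [ 0.5447 -0.1377  0.0639] move [ 0.0043 -0.0001  0.0094] rot [ 0.  -7.1 -0. ]
edge now ex,ey,ez,theta [-61.5  -0.1   2.1  14.1] force [ 3.5  0.6 -2.3] grip 0.154 t 41.1
```

Converted, 0.0047 m is 0.094, 0.0045 m is 0.09, -3.5 degrees / 180 = -0.0194.

```bash
python3 jog.py '{"increments": [[0.054,0,0.094,0,-0.0194,0],[0.054,0,0.09,0,-0.0194,0],[0,0,0,0,0,0],[0,0,0,0,0,0]]}' >/dev/null; python3 tuck.py n -59.8 .5 4 32.3;  python3 tuck.py n -59.8 .5 1 32.3
```

```text
P [ 0.5472 -0.1376  0.0609] move [0.002  0.0003 0.003 ] rot [-0. -3. -0.]
edge now ex,ey,ez,theta [-60.2   0.3   0.3   7. ] force [-1.   0.3 -1. ] grip 0.151 t 41.5
P [ 0.549  -0.1375  0.0578] move [0.0035 0.0003 0.0063] rot [-0. -6. -0.]
edge now ex,ey,ez,theta [-60.2   0.3   0.3   7. ] force [-1.   0.3 -1. ] grip 0.151 t 41.5
```

Converted, 0.003 m is 0.06, 0.002 m is 0.04, -3 degrees / 180 = -0.0167.

```bash
python3 jog.py '{"increments": [[0.04,0.002,0.06,0,-0.0167,0],[0,0,0,0,0,0],[0,0,0,0,0,0]]}' >/dev/null; python3 tuck.py n -59.8 .5 1 32.3|tail -1; python3 jog.py '{"increments": [[0.024,0.002,0.064,0,-0.0167,0],[0,0,0,0,0,0],[0,0,0,0,0,0]]}' >/dev/null; python3 tuck.py n -59.8 0 0 32.3
```

```text
edge now ex,ey,ez,theta [-59.8   0.    0.7   4.1] force [-0.1  0.4 -1.7] grip 0.146 t 41.8
P [ 0.5496 -0.1374  0.0563] move [ 0.0009 -0.0001  0.0018] rot [-0.  -1.1 -0. ]
edge now ex,ey,ez,theta [-60.1  -0.1   0.6   1.1] force [-0.2 -0.  -1.2] grip 0.155 t 42.1
```

Converted, 0.0018 m is 0.036, 0.0007 m is 0.014, -1.1 degrees / 180 = -0.0061.

```bash
python3 jog.py '{"increments": [[0.006,0,0.036,0,-0.0061,0],[0,0,0.014,0,0,0],[0,0,0,0,0,0],[0,0,0,0,0,0]]}' >/dev/null; python3 tuck.py n -59.8 0 0 32.3
```

```text
P [ 0.5496 -0.1374  0.0563] move [ 0.0007 -0.0002 -0.    ] rot [-0.   0.1 -0. ]
edge now ex,ey,ez,theta [-60.5  -0.2   0.1  -0.1] force [-4.2  1.1  9.1] grip 0.152 t 42.5
```

Converted, -0.05 m is -1, -0.046 m is -0.92.

```bash
python3 jog.py '{"increments": [[0,0,0,0,0,0],[0,0,0,0,0,0],[0,0,0,0,0,0],[0,0,0,0,0,0]]}' 0.6; python3 jog.py '{"increments": [[0,0,-0.6,0,0,0],[0,0,-1,0,0,0],[0,0,-1,0,0,0],[0,0,-0.6,0,0,0],[-0.26,-0.92,0,0,0,0],[-0.26,-0.92,0,0,0,0],[-0.26,-0.92,0,0,0,0],[-0.26,-0.92,0,0,0,0],[-0.26,-0.92,0,0,0,0],[-0.26,-0.92,0,0,0,0],[-0.26,-0.92,0,0,0,0],[0,0,0,0,0,0],[0,0,0,0,0,0]]}' 1.0
python3 - <<'E'
from h import *
im=ctrl.get_image("top"); s=ctrl.get_image("side"); s7=cv2.imread("pics/s7.png")[:,:,::-1]; t0=cv2.imread("pics/top0.png")[:,:,::-1]
B=np.array([.5518,-.1884,0]); Rb=R.from_euler('z',2.7,degrees=True)
m=(im.max(2)<45).astype(np.uint8)
for nm,by in (("w",-39),("n",51)):
    c=w2p("top",B+Rb.apply([0,by/1e3,.062]))[0]; z=np.zeros_like(m); x,y=c.round().astype(int); z[y-18:y+18,x-9:x+9]=1
    k,l,st,ce=cv2.connectedComponentsWithStats(m*z); i=1+st[1:,4].argmax()
    r=cv2.minAreaRect(np.argwhere(l==i)[:,::-1].astype(np.float32)); w=p2w("top",*r[0],.062)
    print(nm,"rib local mm",(Rb.inv().apply(w-B)*1e3).round(1),"px size",np.round(r[1],1),"ang",round(r[2],1))
# green left inside bays / flap and sill region unchanged / bottle unchanged / offcut spots
g=(im[:,:,1].astype(int)-im[:,:,0]>25); print("green px in bays",g[190:260,365:455].sum())
d=lambda a,b,x0,x1,y0,y1:np.abs(a[y0:y1,x0:x1].astype(int)-b[y0:y1,x0:x1]).mean().round(1)
print("bottle",d(im,t0,265,295,102,146),"box/flap side",d(s,s7,183,320,195,325),"top grating",d(im,t0,150,235,85,190),"sill",d(im,t0,150,220,195,240))
E
```

```text
clock: 42.9
tcp_pos: [0.5492, -0.1377, 0.0555]
ee_rot: [-180.0, 0.1, 2.7]
force: [-0.0, 0.2, 0.2]
width: 0.6
grasp_force: 0.0
clock: 44.2
tcp_pos: [0.4433, 0.1804, 0.2158]
ee_rot: [180.0, 0.1, 2.8]
force: [0.7, -0.5, -0.2]
width: 0.999
grasp_force: 0.0
w rib local mm [ -2.  -35.3  62. ] px size [24.   6.2] ang 85.9
n rib local mm [-3.6 53.6 62. ] px size [24.1  5.4] ang 86.8
green px in bays 0
bottle 6.5 box/flap side 12.8 top grating 8.3 sill 19.9
```

Converted, -0.04 m is -0.8, -0.03 m is -0.6.

```bash
python3 jog.py '{"increments": [[-0.8,0.8,0,0,0,0],[-0.8,0.8,0,0,0,0],[-0.8,0.8,0,0,0,0],[-0.6,0.8,0,0,0,0],[0,0,0,0,0,0],[0,0,0,0,0,0]]}'
python3 - <<'E'
from h import *
im=ctrl.get_image("top"); s=ctrl.get_image("side"); s0=cv2.imread("pics/side0.png")[:,:,::-1]; t0=cv2.imread("pics/top0.png")[:,:,::-1]
d=lambda a,b,x0,x1,y0,y1:np.abs(a[y0:y1,x0:x1].astype(int)-b[y0:y1,x0:x1]).mean().round(1)
print("bottle",d(s,s0,240,265,178,205),d(im,t0,265,295,102,146),"flap",d(s,s0,245,270,240,278),"sill",d(s,s0,255,315,255,285),d(im,t0,150,220,195,240),"ref bench",d(im,t0,480,530,150,190))
E
```

```text
clock: 44.9
tcp_pos: [0.3148, 0.0262, 0.2164]
ee_rot: [180.0, 0.0, 2.4]
force: [0.1, 0.5, 0.2]
width: 0.999
grasp_force: 0.0
bottle 7.1 2.4 flap 6.0 sill 5.0 3.1 ref bench 2.3
```

```bash
python3 -c "
from rig import ctrl
print(ctrl.finish_job())"
```

```text
the job is handed in; nothing more can be done
None
```

I handed the job in at about 45 s on the robot's clock: the three offcuts present (a, c and d; b was absent) went through the flap, which fell shut, then both cover plates went in under the lip and level on their bay floors, and the bottle is still standing. The narrow plate and the final state I checked only from contact force and image comparison, as my 14 picture views were used up.

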